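# Height check of an amplifier chassis under the gauge bar

### The job

Check that the amplifier with the block transformer fits under the height limit: push it along the bench, transformer end first, straight through between the posts of the gauge, until the whole transformer has come out beyond the bar, and leave it there with its bare tail end still on the side it came from. Keep it flat on the bench, do not bump the gauge, and leave the other chassis, the one with the two tall cans, where it is.

Things in the scene. Friction and masses are not known exactly. Their poses are not given: they have to be found in the camera images.
- amplifier: The amplifier to check, loose, 0.6-0.9 kg: aluminium box 180 (its x) x 100 x 36 mm high, dark block transformer on its +x end. Origin: centre of underside. A knob sticks out 10 mm at the +y side, two 18 mm high capacitors stand mid-deck. Push on the flat bare tail face, 90 mm behind the origin (-x). Starts on the gauge's -x side, origin 130-170 mm from the bar, transformer towards it, up to 8 degrees askew.
- transformer (a point): Centre of the transformer's flat top, the amplifier's highest point: 48 mm ahead (+x) of the amplifier's origin, 72 mm above its underside. The transformer is 55 mm long (27.5 mm either way along the amplifier's x) and 64 mm wide. Axes as the amplifier's.
- gauge: Height gauge fixed to the bench: dark steel bar across two square posts. Origin on the bench below the middle of the bar; +x: the direction to push parts through; y: along the bar. Bar 16 mm thick in x, 240 mm long, underside 80 mm and top 96 mm up. Posts 20 mm square at y = +/-100 mm, 180 mm free between them. Foot plates 8 mm high reach y = +/-145 mm, x = +/-35 mm.
- tall_can_chassis: The other chassis, loose, a bystander to be left alone: aluminium box 150 x 100 x 36 mm with two upright aluminium cans near one end, 35 mm in diameter, tops 112 mm above the bench. Origin: centre of its underside.
Mind the look-alikes: they are no part of the job. Leave any orange, purple or yellow look-alike of the amplifier alone.

How it is judged:
By the outcome, as a careful person would: the job done as asked, in the order asked, and still so for the second after the job is handed in, with the robot touching nothing.
It also fails if it takes over 35 s, if anything falls off the work surface, if the arm or the gripper's body presses on something with over 40 N, if the wrist force passes 120 N, or if a joint passes its speed limit or range.

### The arm

A 6-joint arm with a two-finger parallel gripper is mounted at the origin on the work surface. World frame = base frame: x ahead of the robot, y to its left, z up, the work surface at z = 0. Lengths are in m, angles in rad, forces in N, time in s.
With the tool pointing down it reaches from about 0.35 to 0.775 m from the base axis. Payload 5.5 kg.
Tool frame: the origin (TCP) lies midway between the tips of the shut fingers; the grasp point (between the pads) lies hold_point_z behind it (hold_point_z is the distance from the TCP to the grasp point, in m); z points along the fingers, y is the direction in which the jaws open and shut (so a half turn about z gives the same grasp; the last joint's range is limited). The gripper opens to 85 mm and grips with 20 to 120 N. Pads are 22 mm wide; open, the fingers measure 114 mm over their backs; the gripper's body (76 mm by 85 mm) begins 54 mm behind the grasp point. The pads swing forward as they close: fully open they stand 13 mm farther back than shut.
Start: joints at [1.131, 0.313, 0.046, 1.304, 0, 1.431], TCP at [0.17, 0.549, 0.231] pointing down, gripper open.
Joint ranges: [-2.76, 2.76], [-0.86, 1.69], [-1.03, 1.26], [-2.2, 2.34], [-1.47, 1.5], [-3.14, 3.14]. Speed limits (rad/s): [2.57, 2.57, 3.14, 3.14, 3.14, 3.14].

### API

Orientations are given as a unit quaternion [w, x, y, z].
In Python, from workcell import * gives the robot as it stands. The module is installed in compiled form; this text tells all that it offers.
- The arm moves only by the tool jog_arm, never from a script. Its argument "plan" is a list of rows, each a list of 6 numbers: the shift along the world's x, y, z in m, then the turn, a rotation vector about the world's x, y, z in degrees. A call has exactly 10 rows; each row shifts and turns the commanded pose from where the row before left it; what a row does not reach is not made up. A row lasts 1/10 s, in which the tool goes at most 50 mm and 8.59 degrees, less where a joint would pass 70% of its speed; a pose out of reach is approached as far as the arm can. A call with a gripper value outside its range is refused whole. "hand" is the opening, from 0 (shut) to 1 (fully open), set as the call begins (left out, the last holds). The fingers move at their own pace and stop on an object; "force" is the grip in N (left out, the last holds). Time passes only in rows, so rows that do not move let the fingers close, or fill a call up. It gives the time, the measured TCP pose, the force and the opening at its end, in the units of the state.
- get_state(): the state, without advancing time (a new reading comes with each control period).
- read_camera(name): name is "side" or "top" or "wrist"; returns the picture (400x640x3 uint8, red, green, blue); there is no depth.
- calibration(name): a dict with "K" (3x3 intrinsics, pixels), "D" ([k1, k2, p1, p2, k3] as OpenCV has them; the pictures are not rectified), "world_to_cam" (4x4, takes a point from world to camera coordinates). Camera axes: x right, y down, z forward; pixel columns grow to the right and rows downward; lengths in m; the calibration is good to about 2 mm. A picture is of the moment at which its call begins: read the wrist's pose just before it. calibration takes no time and is no camera call; for the wrist camera it gives the pose at the moment of the call.
- hand_in(): hands the job in, once; it reports no verdict.
The state is a dict: "clock": time; "joint_pos": joint angles; "qvel": joint speeds; "tau": joint torques, N m; "tcp_pos": TCP position; "orientation": TCP orientation; "wrist_force": force on the tool from outside, world axes, zero at the start; "ft_torque": the same for the moment, N m; "finger_gap": finger opening in m.
Only numpy, scipy, OpenCV 4.12 (cv2) and the standard library are available. Lean on these libraries where they do the work, as an engineer would, in place of code of your own. Each camera call takes 0.05 s, during which the arm holds its last target.

## Working session

There is one attempt and no reset: what is moved stays moved. The work goes in short steps, Python scripts to look and compute and a tool call to move; the robot and the scene stay as the last step left them, time stands still between calls to the robot, and variables do not carry over. Pictures are saved under pics/ and viewed, and the job is handed in when it is done.

Besides the shell and the picture viewer there is one more tool, called after "Call:" by a JSON object that holds its "method" and its "body". jog_arm: Moves the arm, as the interface text tells. Its arguments: {"type":"object","properties":{"plan":{"type":"array","items":{"type":"array","items":{"type":"number"}}},"hand":{"type":"number"},"force":{"type":"number"}},"required":["plan"]}

```bash
mkdir -p pics
python3 - <<'E'
from workcell import *
import cv2
s=get_state();print(s)
for n in("side","top"):
    c=calibration(n);print(n,c)
    cv2.imwrite(f"pics/{n}0.png",read_camera(n)[:,:,::-1])
E
```

```text
{'clock': 0.0, 'joint_pos': array([ 1.13136754e+00,  3.14006748e-01,  4.50227122e-02,  1.30360632e+00,
       -1.11730000e-06,  1.43123057e+00]), 'qvel': array([ 0.00056337, -0.00074134, -0.00091991,  0.00111446, -0.00100085,
       -0.00037391]), 'tau': array([-1.93994325e-03, -4.80630970e+01,  2.98531777e+01,  1.94044621e-02,
       -5.36668922e-04, -1.22917591e-06]), 'tcp_pos': array([0.16962806, 0.54889465, 0.23042314]), 'orientation': array([-2.55535481e-04,  1.49370357e-01,  9.88780912e-01, -8.59846125e-04]), 'wrist_force': array([-0.74123076, -0.30588326,  0.16706926]), 'ft_torque': array([-0.00430997, -0.00930146, -0.01892029]), 'finger_gap': 0.08564412881972783}
side {'K': array([[463.26724196,   0.        , 308.39060202],
       [  0.        , 463.26724196, 206.13514366],
       [  0.        ,   0.        ,   1.        ]]), 'D': array([-0.03501886,  0.        ,  0.        ,  0.        ,  0.        ]), 'world_to_cam': array([[ 0.93854358, -0.34502979, -0.00950768, -0.41329733],
       [-0.25820234, -0.68354419, -0.68271435,  0.16609627],
       [ 0.22905787,  0.64321208, -0.73062351,  1.70054234],
       [ 0.        ,  0.        ,  0.        ,  1.        ]])}
top {'K': array([[455.70590757,   0.        , 318.70633638],
       [  0.        , 455.70590757, 204.55141571],
       [  0.        ,   0.        ,   1.        ]]), 'D': array([0.0410984, 0.       , 0.       , 0.       , 0.       ]), 'world_to_cam': array([[-0.02910762, -0.99948569, -0.01345707,  0.02521739],
       [-0.99696269,  0.0300018 , -0.07186998,  0.44442774],
       [ 0.07223675,  0.01132423, -0.99732322,  1.35546651],
       [ 0.        ,  0.        ,  0.        ,  1.        ]])}
```

View pics/top0.png

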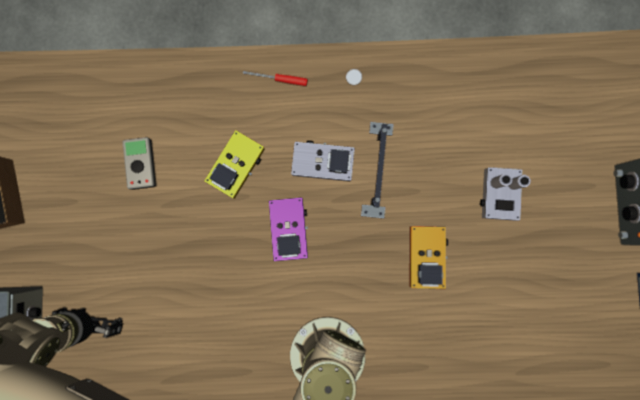

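View pics/side0.png

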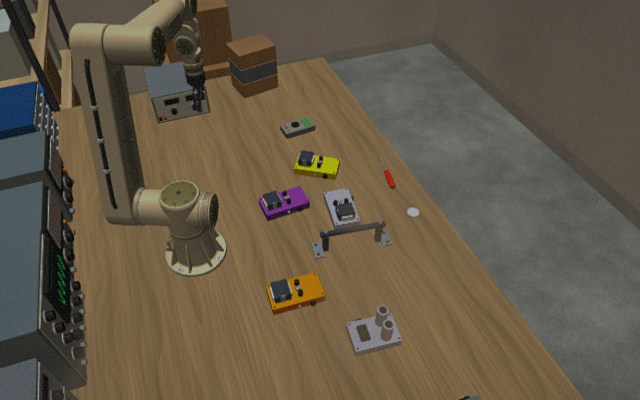

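```bash
cat > h.py <<'E'
import numpy as np,cv2
from workcell import *
def ray(n,uv,z,c=None):
    c=c or calibration(n)
    p=cv2.undistortPoints(np.array(uv,float).reshape(-1,1,2),c["K"],c["D"]).reshape(-1,2)
    R=c["world_to_cam"][:3,:3];t=c["world_to_cam"][:3,3]
    o=-R.T@t; d=np.c_[p,np.ones(len(p))]@R
    s=(z-o[2])/d[:,2]
    return o+d*s[:,None]
def proj(n,P):
    c=calibration(n);r,_=cv2.Rodrigues(c["world_to_cam"][:3,:3])
    return cv2.projectPoints(np.array(P,float).reshape(-1,1,3),r,c["world_to_cam"][:3,3],c["K"],c["D"])[0].reshape(-1,2)
E
python3 - <<'E'
import cv2
im=cv2.imread("pics/top0.png")
cv2.imwrite("pics/top0c.png",cv2.resize(im[110:230,270:410],None,fx=5,fy=5,interpolation=cv2.INTER_CUBIC)[:600])
im=cv2.imread("pics/side0.png")
cv2.imwrite("pics/side0c.png",cv2.resize(im[170:270,290:420],None,fx=6,fy=6,interpolation=cv2.INTER_CUBIC))
E
```

```text
(no output)
```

View pics/top0c.png

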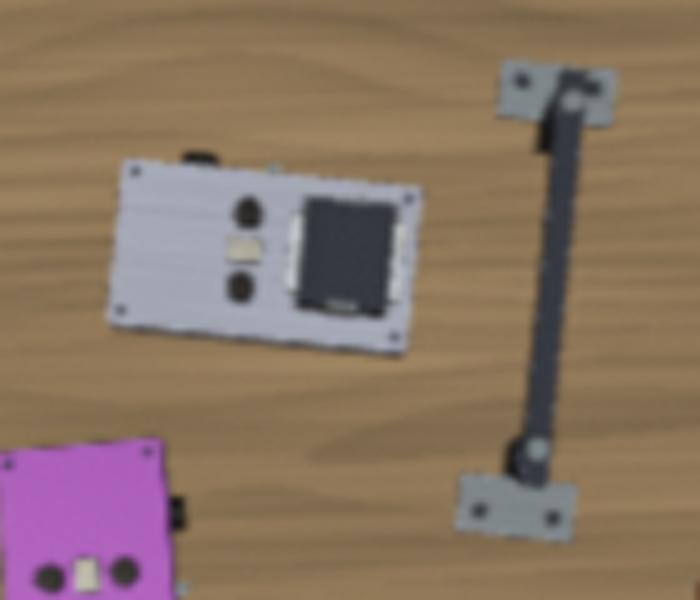

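View pics/side0c.png

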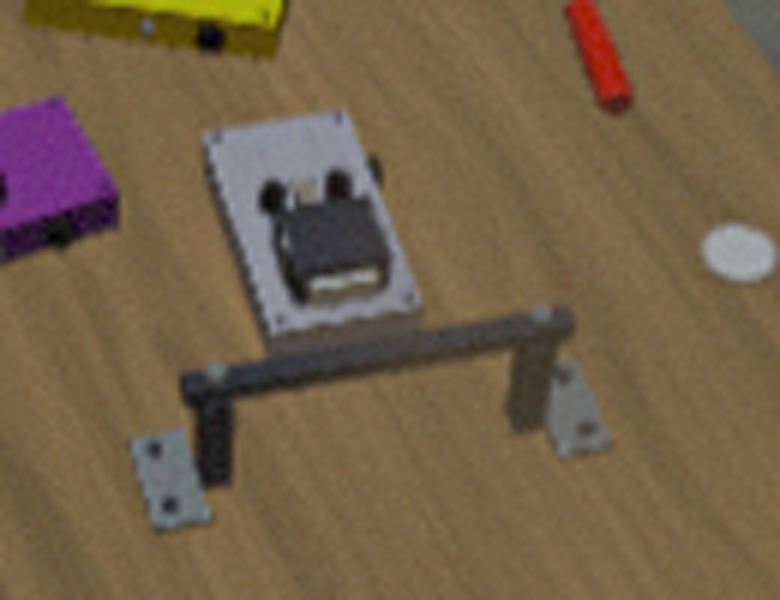

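```bash
cat > meas.py <<'E'
from h import *
def meas(im,n="top",box=None):
    """silver deck mask -> min-area rect at z .036"""
    hsv=cv2.cvtColor(im,cv2.COLOR_RGB2HSV)
    m=((hsv[...,1]<50)&(hsv[...,2]>130)).astype(np.uint8)*255
    return m
def crop(name,im,x0,y0,x1,y1,f):
    cv2.imwrite(name,cv2.resize(im[y0:y1,x0:x1,::-1],None,fx=f,fy=f,interpolation=cv2.INTER_CUBIC))
E
python3 - <<'E'
from meas import *
im=cv2.imread("pics/top0.png")[:,:,::-1].copy()
m=meas(im);sub=np.zeros_like(m);sub[135:190,285:358]=m[135:190,285:358]
cs,_=cv2.findContours(sub,cv2.RETR_EXTERNAL,cv2.CHAIN_APPROX_NONE)
c=max(cs,key=cv2.contourArea).reshape(-1,2).astype(float)
P=ray("top",c,.036)[:,:2]
r=cv2.minAreaRect((P*1000).astype(np.float32));print("amp rect mm",r)
o=lambda l:[((x+.5)/5+270-.5,(y+.5)/5+110-.5) for x,y in l]
A=ray("top",o([(125,159),(421,186),(406,353),(108,325)]),.036)[:,:2];print("hand corners",A.round(4),A.mean(0))
G1=ray("top",o([(502,62),(618,70),(612,126),(497,118)]),.008)[:,:2]
G2=ray("top",o([(460,476),(578,487),(572,541),(456,529)]),.008)[:,:2]
print(G1.round(4),G2.round(4),G1.mean(0),G2.mean(0),(G1.mean(0)+G2.mean(0))/2,np.linalg.norm(G1.mean(0)-G2.mean(0)))
d=G1.mean(0)-G2.mean(0);print("gauge +y dir deg",np.degrees(np.arctan2(d[1],d[0])))
B=ray("top",o([(571,100),(537,449)]),.096)[:,:2];print("bar bolts",B,np.linalg.norm(B[0]-B[1]),B.mean(0))
E1=A[1]-A[0]+A[2]-A[3];print("amp x dir",np.degrees(np.arctan2(E1[1],E1[0])))
T=ray("top",o([(304,197),(398,204),(386,316),(296,308)]),.072)[:,:2];print(T,T.mean(0))
S=lambda l:[((x+.5)/6+290-.5,(y+.5)/6+170-.5) for x,y in l]
A=ray("side",S([(207,133),(345,108),(422,311),(268,337)]),.036)[:,:2];print("side corners",A,A.mean(0))
B=ray("side",S([(217,374),(543,314)]),.096)[:,:2];print("side bolts",B,B.mean(0))
E
```

```text
amp rect mm ((576.8294677734375, -3.5678253173828125), (181.69346618652344, 102.90731811523438), 82.5949935913086)
hand corners [[ 0.6353  0.0785]
 [ 0.6133 -0.098 ]
 [ 0.5132 -0.0857]
 [ 0.5355  0.0912]] [ 0.57434259 -0.00350225]
[[ 0.6938 -0.152 ]
 [ 0.6864 -0.2224]
 [ 0.652  -0.2174]
 [ 0.6593 -0.1477]] [[ 0.4409 -0.1174]
 [ 0.4321 -0.1883]
 [ 0.3996 -0.1834]
 [ 0.4089 -0.1139]] [ 0.6728581  -0.18488493] [ 0.42040765 -0.15073197] [ 0.54663288 -0.16780845] 0.2547501888107009
gauge +y dir deg -7.704527242828066
bar bolts [[ 0.64820533 -0.18101029]
 [ 0.44884314 -0.15417426]] 0.20116027299694458 [ 0.54852424 -0.16759227]
amp x dir -97.13798890894621
[[ 0.60190195 -0.027311  ]
 [ 0.59603254 -0.08179046]
 [ 0.53070553 -0.07265608]
 [ 0.53700884 -0.02067263]] [ 0.56641221 -0.05060754]
side corners [[ 0.53976889  0.08737573]
 [ 0.63526107  0.07660267]
 [ 0.60826408 -0.10696796]
 [ 0.50962339 -0.09272976]] [ 0.57322936 -0.00892983]
side bolts [[ 0.44934185 -0.15561776]
 [ 0.64917024 -0.18104298]] [ 0.54925604 -0.16833037]
```

Run:
```python
from h import *
from scipy.spatial.transform import Rotation as R
s=get_state();q=s["orientation"];T=calibration("wrist")["world_to_cam"]
o=-T[:3,:3].T@T[:3,3]
r=R.from_quat(q,scalar_first=True)
print("cam in tool",r.inv().apply(o-s["tcp_pos"]),"view dir tool",r.inv().apply(T[2,:3]), r.as_matrix().round(3))
```

```text
cam in tool [ 7.51543944e-02  3.91776419e-05 -1.42940016e-01] view dir tool [-2.98826925e-01  5.62932426e-04  9.54307158e-01] [[-0.955  0.295 -0.001]
 [ 0.295  0.955 -0.001]
 [ 0.    -0.002 -1.   ]]
```

Call:
{"method": "jog_arm", "body": {"plan": [[0.035,-0.035,0,0,0,-8.04],[0.035,-0.035,0,0,0,-8.04],[0.035,-0.035,0,0,0,-8.04],[0.035,-0.035,0,0,0,-8.04],[0.035,-0.035,0,0,0,-8.04],[0.035,-0.035,0,0,0,-8.04],[0.035,-0.035,0,0,0,-8.04],[0.035,-0.035,0,0,0,-8.04],[0.035,-0.035,0,0,0,-8.04],[0.035,-0.035,0,0,0,-8.04]], "hand": 0.65}}

```text
clock: 1.1
tcp_pos: [0.5208, 0.1976, 0.231]
orientation: [-0.0, 0.754, 0.657, -0.0]
wrist_force: [-0.1, 0.7, 0.1]
finger_gap: 0.0555
```

Call:
{"method": "jog_arm", "body": {"plan": [[0.023,-0.024,0,0,0,0],[0.023,-0.024,0,0,0,0],[0.023,-0.025,0,0,0,0],[0,0,-0.025,0,0,0],[0,0,-0.025,0,0,0],[0,0,-0.025,0,0,0],[0,0,-0.025,0,0,0],[0,0,-0.03,0,0,0],[0,0,0,0,0,0],[0,0,0,0,0,0]]}}

```text
clock: 2.1
tcp_pos: [0.5882, 0.1263, 0.101]
orientation: [-0.001, 0.752, 0.659, -0.001]
wrist_force: [0.3, 0.7, -0.7]
finger_gap: 0.0554
```

Run:
```python
from meas import *
s=get_state();print(s["tcp_pos"],s["orientation"],s["finger_gap"],s["joint_pos"].round(2))
im=read_camera("wrist");cv2.imwrite("pics/w1.png",im[:,:,::-1])
im=read_camera("top");crop("pics/top1.png",im,230,100,390,220,5)
```

```text
[0.58816568 0.12633068 0.10101107] [-5.87193323e-04  7.52284922e-01  6.58837151e-01 -8.11968289e-04] 0.05543984300582795 [ 0.08  0.43 -0.11  1.03 -0.    1.78]
```

View pics/w1.png

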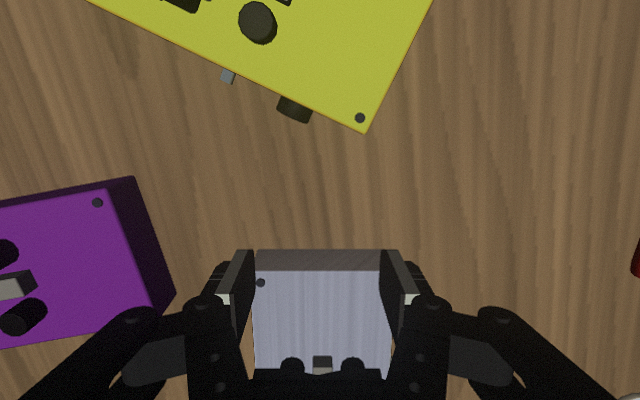

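View pics/top1.png

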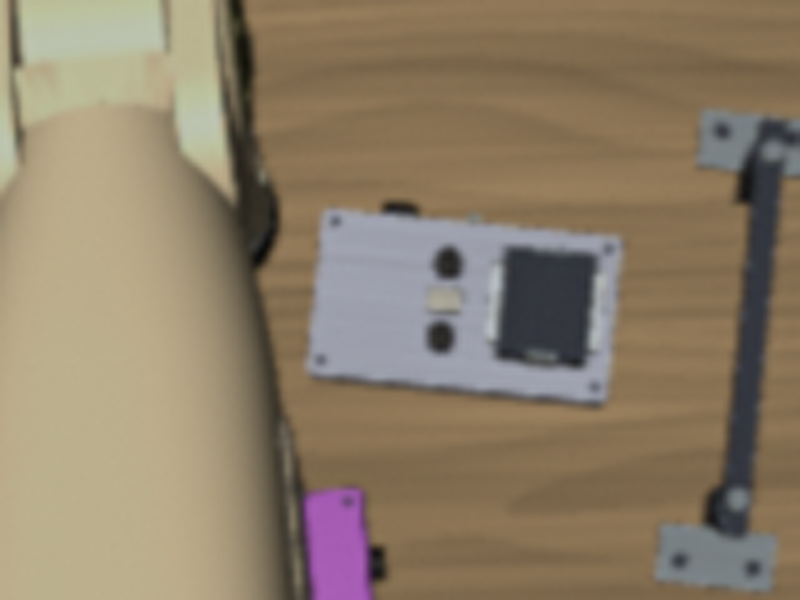

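Run:
```python
from h import *
a=np.radians(-97.3);h=np.array([np.cos(a),np.sin(a)]);w=np.array([-h[1],h[0]]);o=np.array([.574,-.005])
for y in(-.05,0,.05): 
  for z in (0,.036): print(y,z,proj("wrist",[[*(o-.09*h+y*w),z]]))
# ray of observed tail top edge and bottom edge center
print(ray("wrist",[(325,270)],.036),ray("wrist",[(325,249.5)],0), ray("wrist",[(260,282)],.036),o-.09*h)
for z in(0.1,.11): print(proj("wrist",[[.5882,.1263,z]]))
```

```text
-0.05 0 [[252.08797809 248.84952237]]
-0.05 0.036 [[242.71959237 272.27794488]]
0 0 [[316.45451281 248.44203132]]
0 0.036 [[316.54029537 271.77113479]]
0.05 0 [[380.79309842 248.12322962]]
0.05 0.036 [[390.32422297 271.43341005]]
[[0.59129091 0.08483871 0.036     ]] [[5.91909223e-01 8.24896682e-02 2.77555756e-17]] [[0.54608314 0.08170121 0.036     ]] [0.58543581 0.0842705 ]
[[310.76052533 260.51392838]]
[[310.43902963 271.28883335]]
```

Call:
{"method": "jog_arm", "body": {"plan": [[0.003,0,-0.015,0,0,0],[0,0,-0.015,0,0,0],[0,0,-0.015,0,0,0],[0,0,-0.015,0,0,0],[0,0,-0.015,0,0,0],[0,0,-0.013,0,0,0],[0,0,0,0,0,0],[-0.001,-0.007,0,0,0,0],[-0.001,-0.007,0,0,0,0],[0,0,0,0,0,0]]}}

```text
clock: 3.2
tcp_pos: [0.5904, 0.1113, 0.0142]
orientation: [0.001, 0.753, 0.658, 0.0]
wrist_force: [-0.4, -0.0, 0.9]
finger_gap: 0.0554
```

Run:
```python
from meas import *
s=get_state();print(s["tcp_pos"],s["orientation"],s["finger_gap"],s["wrist_force"])
im=read_camera("wrist");cv2.imwrite("pics/w2.png",im[:,:,::-1])
im=read_camera("side");crop("pics/side2.png",im,260,130,420,250,5)
```

```text
[0.59044942 0.11129201 0.01420995] [6.05580277e-04 7.52705042e-01 6.58357435e-01 4.89768129e-04] 0.05536338596403009 [-0.35571183 -0.03121395  0.89028369]
```

View pics/w2.png

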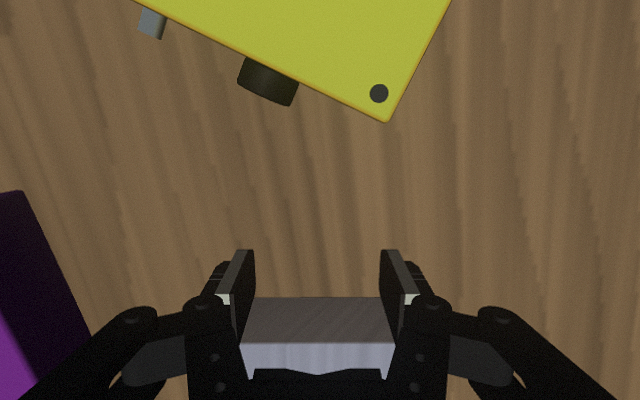

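View pics/side2.png

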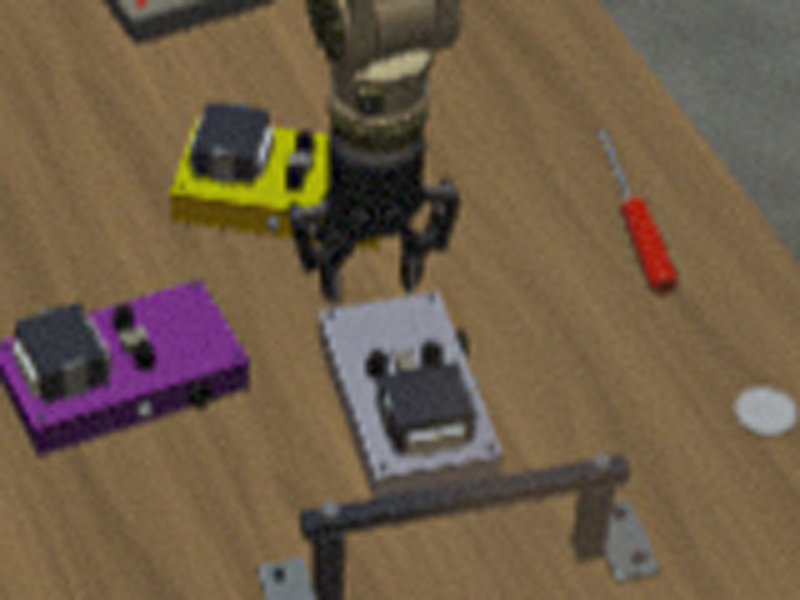

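Call:
{"method": "jog_arm", "body": {"plan": [[-0.0007,-0.005,-0.004,0,0,0],[-0.0013,-0.01,0,0,0,0],[-0.0013,-0.01,0,0,0,0],[-0.0013,-0.01,0,0,0,0],[-0.0013,-0.01,0,0,0,0],[-0.0013,-0.01,0,0,0,0],[-0.0013,-0.01,0,0,0,0],[-0.0013,-0.01,0,0,0,0],[-0.0013,-0.01,0,0,0,0],[-0.0007,-0.005,0,0,0,0]]}}

```text
clock: 4.3
tcp_pos: [0.5779, 0.0212, 0.0093]
orientation: [0.0, 0.753, 0.659, -0.0]
wrist_force: [0.6, 2.3, -2.1]
finger_gap: 0.0557
```

Run:
```python
from meas import *
s=get_state();print(s["tcp_pos"],s["orientation"],s["finger_gap"],s["wrist_force"])
im=read_camera("top");cv2.imwrite("pics/t3.png",im[:,:,::-1]);crop("pics/top3.png",im,270,110,410,230,5)
im=read_camera("side");crop("pics/side3.png",im,260,130,420,250,5)
```

```text
[0.57789426 0.02124925 0.00934429] [ 7.28415538e-05  7.52579705e-01  6.58501162e-01 -3.46656794e-05] 0.055735362682210104 [ 0.59081711  2.25768857 -2.07073897]
```

View pics/top3.png

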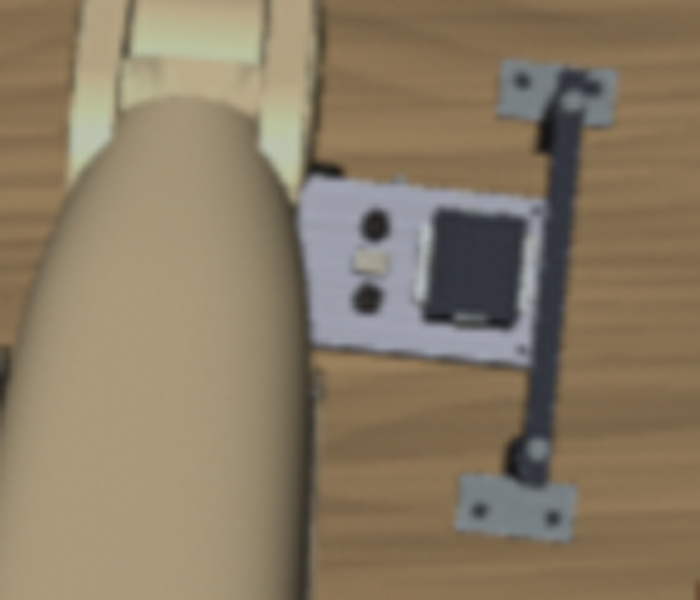

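View pics/side3.png

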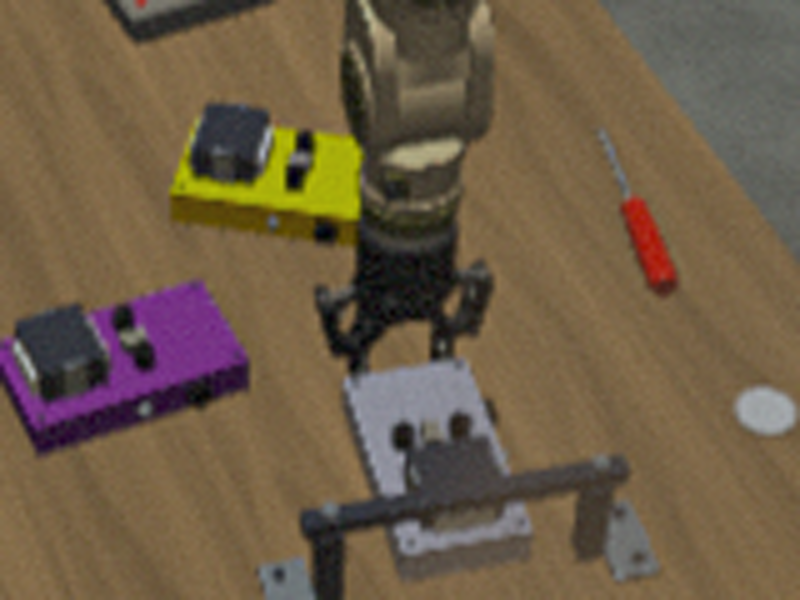

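Call:
{"method": "jog_arm", "body": {"plan": [[-0.0007,-0.005,0,0,0,0],[-0.0013,-0.01,0,0,0,0],[-0.0013,-0.01,0,0,0,0],[-0.0013,-0.01,0,0,0,0],[-0.0013,-0.01,0,0,0,0],[-0.0013,-0.01,0,0,0,0],[-0.0013,-0.01,0,0,0,0],[-0.0013,-0.01,0,0,0,0],[-0.0013,-0.01,0,0,0,0],[-0.0007,-0.005,0,0,0,0]]}}

```text
clock: 5.4
tcp_pos: [0.5663, -0.0687, 0.0095]
orientation: [0.0, 0.753, 0.659, 0.0]
wrist_force: [0.1, 4.6, 3.5]
finger_gap: 0.0557
```

Run:
```python
from meas import *
s=get_state();print(s["tcp_pos"],s["orientation"],s["finger_gap"],s["wrist_force"])
im=read_camera("top");cv2.imwrite("pics/t4.png",im[:,:,::-1]);crop("pics/top4.png",im,310,110,450,230,5)
im=read_camera("side");crop("pics/side4.png",im,290,160,430,280,5)
```

```text
[ 0.56627076 -0.06872908  0.00954553] [1.62209966e-04 7.52567968e-01 6.58514531e-01 1.97505721e-04] 0.05565501170233025 [0.08160327 4.57379787 3.51746198]
```

View pics/top4.png

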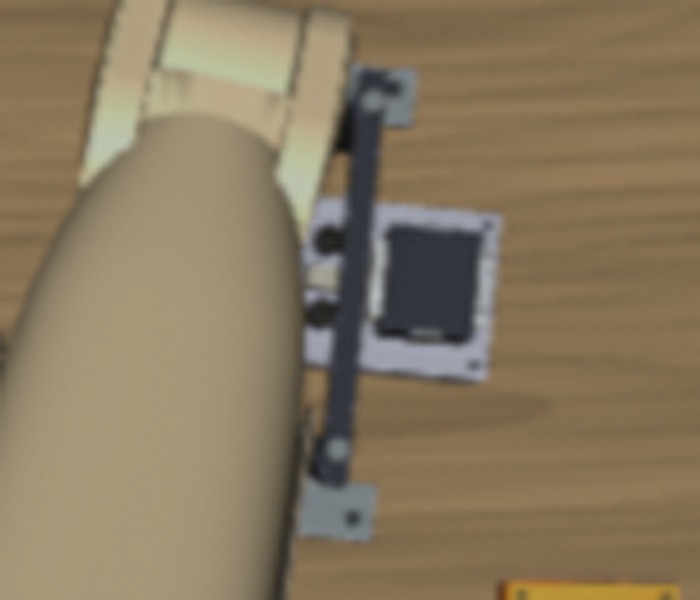

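View pics/side4.png

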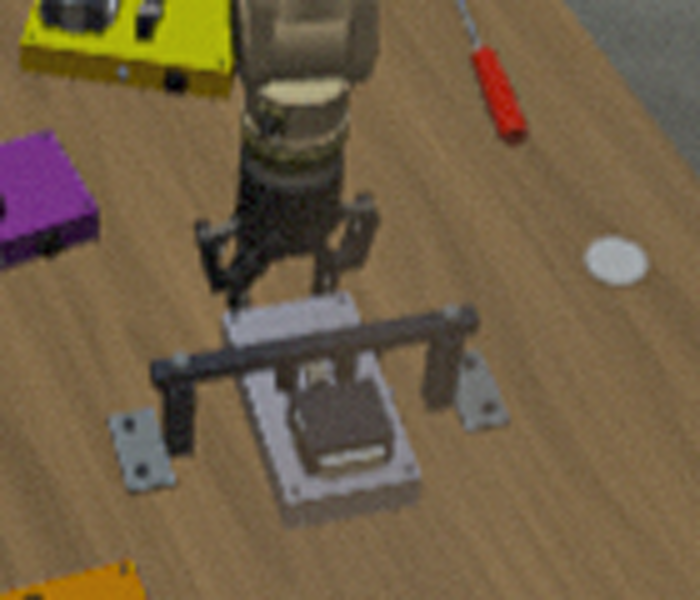

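Call:
{"method": "jog_arm", "body": {"plan": [[-0.0007,-0.005,0,0,0,0],[-0.0007,-0.005,0,0,0,0],[-0.0003,-0.002,0,0,0,0],[0,0,0,0,0,0],[0.0007,0.005,0,0,0,0],[0.0013,0.01,0,0,0,0],[0.0026,0.02,0,0,0,0],[0.0026,0.02,0.01,0,0,0],[0,0,0.04,0,0,0],[0,0,0.04,0,0,0]]}}

```text
clock: 6.5
tcp_pos: [0.5704, -0.0231, 0.099]
orientation: [-0.001, 0.752, 0.659, -0.001]
wrist_force: [0.8, 0.6, -0.1]
finger_gap: 0.0554
```

Call:
{"method": "jog_arm", "body": {"plan": [[0,0,0.04,0,0,0],[0,0.02,0.03,0,0,0],[-0.02,0.04,0,0,0,0],[-0.02,0.04,0,0,0,0],[-0.02,0.04,0,0,0,0],[-0.02,0.04,0,0,0,0],[-0.02,0.04,0,0,0,0],[-0.02,0.04,0,0,0,0],[0,0,0,0,0,0],[0,0,0,0,0,0]]}}

```text
clock: 7.5
tcp_pos: [0.4509, 0.2365, 0.1693]
orientation: [0.0, 0.751, 0.66, -0.0]
wrist_force: [1.4, -0.2, 1.0]
finger_gap: 0.0556
```

Run:
```python
from meas import *
s=get_state();print(s["tcp_pos"],s["wrist_force"],s["clock"])
im=read_camera("top");cv2.imwrite("pics/t5.png",im[:,:,::-1]);crop("pics/top5.png",im,310,110,450,230,5)
im=read_camera("side");cv2.imwrite("pics/s5.png",im[:,:,::-1]);crop("pics/side5.png",im,290,160,430,280,5)
```

```text
[0.45093729 0.23652153 0.16927661] [ 1.35889454 -0.21996864  1.04544689] 7.5
```

View pics/top5.png

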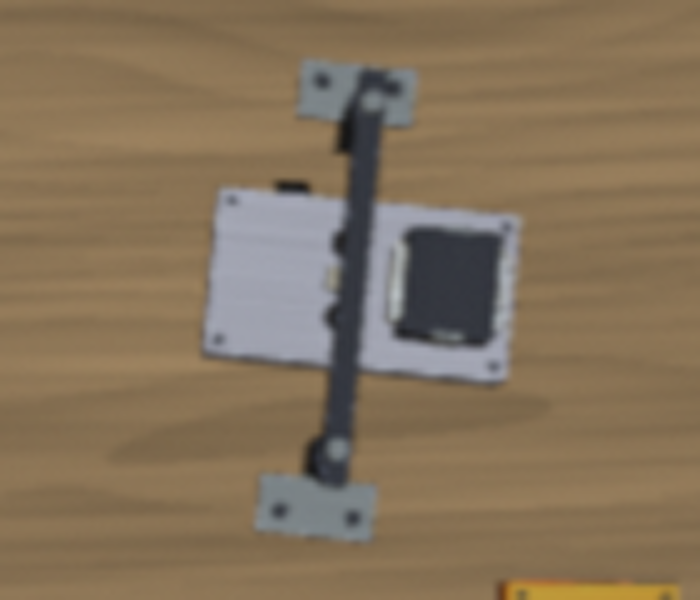

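View pics/s5.png

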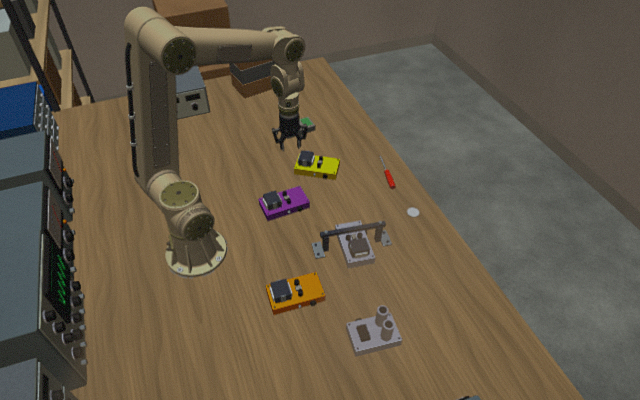

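Run:
```python
from meas import *
o=lambda l:[((x+.5)/5+310-.5,(y+.5)/5+110-.5) for x,y in l]
A=ray("top",o([(219,187),(521,216),(505,383),(203,354)]),.036)[:,:2]
T=ray("top",o([(407,229),(502,236),(490,345),(395,338)]),.072)[:,:2]
B=ray("top",o([(372,101),(337,449)]),.096)[:,:2]
g=np.array([.548,-.168]);u=np.array([-.1323,-.9912]);v=np.array([.9912,-.1323])
for P in(A,T,B):
  print((np.c_[(P-g)@u,(P-g)@v]*1000).round(1).tolist(),((P.mean(0)-g)@np.c_[u,v]*1000).round(1))
a=cv2.imread("pics/top0.png").astype(int);b=cv2.imread("pics/t5.png").astype(int)
print("can chassis diff",abs(a-b)[160:230,475:540].mean(), "bg",abs(a-b)[60:120,480:560].mean(),"gauge feet",abs(a-b)[203:220,358:390].mean())
hand_in()
```

```text
[[-79.1, 54.8], [101.1, 55.2], [100.7, -45.3], [-78.7, -46.1]] [11.   4.6]
[[30.0, 33.7], [84.9, 35.1], [83.8, -28.9], [29.1, -30.3]] [57.   2.4]
[[0.3, 100.5], [-0.6, -100.1]] [-0.2  0.2]
can chassis diff 2.6883516483516483 bg 2.4390277777777776 gauge feet 2.6017156862745097
the job is handed in; nothing more can be done
```

The amplifier is through the gauge and the job is handed in. I pushed it by its tail face with the two open fingers, straight between the posts, then backed the arm away. It was handed in about 7.6 s in.

Last checks, from the top camera:
- **Transformer:** its whole length lies 29–85 mm beyond the middle of the bar. The bar's far face is at 8 mm, so about 21 mm is clear.
- **Tail:** it is still about 79 mm back on the side it came from.
- **Alignment:** the amplifier sits about 3–5 mm off centre and less than 1° askew. Its deck corners fit flat at 36 mm high.
- **Gauge and bystander:** the gauge feet and the two-can chassis look the same as at the start, with picture differences at noise level. The bar measured where it was before. The orange, purple and yellow look-alikes were not touched.
- **Forces:** the wrist readings between moves stayed under 6 N.

The deck and transformer measurements disagree by about 2 mm, which is the calibration error. No check failed.

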